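# Put a jar on show and latch the sliding glass of the showcase

## Task

Stand the blue jar upright on the red dais inside the small showcase on the counter and let go of it, then push the showcase's sliding glass shut until its latch pin drops with a click and holds the glass, and leave it so. It is glass: slide it gently, never slam it or press hard on it, feel for the catch, and leave the other goods where they are.

Things in the scene. Friction and masses are not known exactly. Their poses are not given: they have to be found in the camera images.
- jar_blue: The jar to be put on show: an upright cylinder 42 mm in diameter and 50 mm tall, blue, with a gold line below its blue lid (the lid does not come off), about 0.12 kg, loose. Origin at the centre of its underside, z up. It stands in one of three places in front of and to the left of the showcase; a red and a white jar of the same shape stand in the other two.
- case: The showcase, fixed to the counter, 150 mm (its x) by 410 mm (its y), 85 mm high; origin at the centre of its underside, z up; it may stand turned. Its -y half is a solid wooden deck. Its +y half is the open-topped display bay: inside 138 mm in x, y from -3 to 199 mm, glass sides, a gold screen 50 mm high at x = 60 mm. Aluminium guide rails on both long sides rise to 97 mm.
- dais_top (a point): Centre of the upper face of the red square dais (80 by 80 mm, 10 mm high) fixed in the display bay, at case y = 118 mm; 18 mm above the counter; axes as those of the case. The whole foot of the jar belongs on the dais.
- guard (a joint): Travel of the sliding glass in m: grows as it opens towards the case's -y; starts between 0.148 and 0.178. It slides with about 2.5 N of friction. Where it is shut is NOT known exactly: latch and buffer are screwed on in slots, together up to 18 mm either way, so the latch catches anywhere between -0.018 and 0.018. The glass must not be pushed or pressed with more than 30 N, nor closed faster than 0.3 m/s.
- guard_lead (a point): Middle of the upper edge of the glass's leading (+y) end, at case y = 200 mm minus joint guard. The pane is 136 mm (x) by 222 mm (y), 5 mm thick, its top 90.5 mm above the counter, 0.45 kg, with a steel rail 8 mm high along its +x side; the bay is open from here to its +y end. Axes as those of the case.
- guard_handle (a point): Centre of the black block handle on the glass: 60 mm (case x) by 14 mm (case y), from 90.5 to 122.5 mm above the counter, this point 106.5 mm. It stands at the trailing (-y) end of the glass; behind it lie 1 mm of pane, then only the deck, 85 mm high. Push its -y face, or pinch it; moving it to the case's +y closes the glass. It lies at case y = -14 mm minus joint guard.
- case_end (a point): Middle of the upper edge of the case's +y end wall (case y = 205 mm, 85 mm high). A black block (103 mm high, to case y = 271 mm at most) stands behind it, with a rubber buffer. The glass meets the buffer 6 mm before the latch catches; it pushes back at 1.3 N per mm, so the catch takes a push of about 10 to 11 N. 4 mm past the catch it is solid (about 16 N) and the force then rises steeply.
- latch (a joint): Drop in m of the spring-loaded steel latch pin with a red head in the brass block at the back of the case (case x 47 to 86 mm, |y| under 46 mm, up to 139 mm high): 0 while it rides on the rail of the glass (8 mm gap under the red head), 0.008 once it has dropped behind the rail's end (red head down on the brass). Latched, the buffer cannot push the glass back; let go earlier, it springs back a few mm.
- jar_red: A red jar of the same shape as the blue one, not to be moved; origin at the centre of its underside.
- jar_white: A white jar of the same shape as the blue one, not to be moved; origin at the centre of its underside.
- gift_box: White gift box with a pink band, 100 by 100 by 75 mm, not to be moved; origin at the centre of its underside.
- tape_stand: Tape dispenser, dark steel, 150 by 55 mm, 100 mm high, not to be moved; origin at the centre of its underside.
- box_stack: Stack of three flat boxes in one piece, 90 by 110 mm, 84 mm high, not to be moved; origin at the centre of its underside.
- tray_bowl: Blue ceramic bowl, 100 mm wide, 40 mm high, not to be moved; origin at the centre of its underside.
There are look-alikes about, which are no part of the job. There is more than one size of the jar_blue; the one meant has the size given above.

How it is judged:
On the way, in this order (a step that is already met when the one before it is completed fails the run):
1. the blue jar stands upright on the dais, let go, with the latch not yet caught (horizontal distance between jar_blue and dais_top below 0.018 m and z of jar_blue in the frame of dais_top between -0.004 and 0.004 m and angle between jar_blue's own z axis and vertical below 0.12 rad and contact force between the fingers and jar_blue below 0.1 N and value of joint latch below 0.004 m), for 0.2 s.
2. the glass is pushed shut and the latch pin has dropped (value of joint latch above 0.006 m), for 0.2 s.
At the end, for the whole second after the job is handed in: The blue jar stands upright at rest on the dais (within 18 mm of its centre, foot on its surface within 4 mm, tilted less than 0.12 rad) and the glass is latched: the latch pin has dropped by more than 6 mm (horizontal distance between jar_blue and dais_top below 0.018 m and z of jar_blue in the frame of dais_top between -0.004 and 0.004 m and angle between jar_blue's own z axis and vertical below 0.12 rad and value of joint latch above 0.006 m and linear speed of jar_blue below 0.02 m/s); the robot touches nothing.
It fails at once if the glass is pushed or pressed with more than 30 N (contact force between any of the fingers, the arm and guard above 30 N).
It fails at once if the glass is slammed shut, faster than 0.3 m/s (velocity of joint guard below -0.3 m/s).
It fails at once if other goods are moved by more than 30 mm or tipped (distance of any of jar_red, jar_white, gift_box, tape_stand, box_stack, tray_bowl from where it was at the start of the episode above 0.03 m or angle between any of jar_red, jar_white, gift_box, tape_stand, box_stack, tray_bowl's own z axis and vertical above 0.3 rad).
It also fails if it takes over 67 s, if anything falls off the work surface, if the arm or the gripper's body presses on something with over 40 N, if the wrist force passes 120 N, or if a joint passes its speed limit or range.

## Robot

A 6-joint arm with a two-finger parallel gripper is mounted at the origin on the work surface. World frame = base frame: x ahead of the robot, y to its left, z up, the work surface at z = 0. Lengths are in m, angles in rad, forces in N, time in s.
With the tool pointing down it reaches from about 0.25 to 0.8 m from the base axis. Payload 3.9 kg.
Tool frame: the origin (TCP) lies on the centre line of the jaws, within the pads' length; the fingertips stand 22 mm ahead of it and the grasp point (between the pads) lies 3 mm ahead of it (arm.tcp_to_tips is the distance from the TCP to the fingertips, in m); z points along the fingers, y is the direction in which the jaws open and shut (so a half turn about z gives the same grasp; the last joint's range is limited). The gripper opens to 85 mm and grips with 20 to 120 N. Pads are 22 mm wide; open, the fingers measure 114 mm over their backs; the gripper's body (76 mm by 85 mm) begins 54 mm behind the grasp point. The pads swing forward as they close: fully open they stand 13 mm farther back than shut.
Start: joints at [-1.319, 0.26, -0.138, 1.173, 0, 1.571], TCP at [0.131, -0.508, 0.253] pointing down, gripper open.
Joint ranges: [-2.78, 2.78], [-0.83, 1.72], [-1.28, 1.37], [-1.9, 2.12], [-1.57, 1.48], [-3.14, 3.14]. Speed limits (rad/s): [2.57, 2.57, 3.14, 3.14, 3.14, 3.14].

## Interface

Orientations are given as a rotation vector (axis times angle).
In Python, from plant import arm, optics gives the robot as it stands. Calls block until the motion is done:
- arm.move_to(position, orientation): joint-space move of the TCP to a pose.
- arm.move_l(position, rotation=None, v=0.15, force_limit=None): straight line of the TCP; rotation=None keeps the orientation; v is the mean speed in m/s. With force_limit (N) it stops when the force on the tool has changed by that much, and returns True; else False.
- arm.move_joints(angles): joint-space move.
- arm.gripper_to(opening): finger opening in m; the grip force is fixed at half the most; returns when the fingers have stopped.
- arm.hold(seconds).
- arm.ik(position, orientation): joint angles nearest the present ones, or None.
- arm.observe(): the state.
- optics.snapshot(name): name is "scene" or "top" or "wrist"; returns the picture (480x640x3 uint8, blue, green, red); there is no depth.
- optics.camera_info(name): a dict with "camera_matrix" (3x3 intrinsics, pixels), "rvec" (rotation vector, rad) and "tvec" (3), from world to camera coordinates, as OpenCV has them. Camera axes: x right, y down, z forward; pixel columns grow to the right and rows downward; lengths in m; the calibration is good to about 2 mm. A picture is of the moment at which its call begins: read the wrist's pose just before it. camera_info takes no time and is no camera call; for the wrist camera it gives the pose at the moment of the call.
A pose or a line that the arm cannot do raises arm.PlanningError and nothing moves.
- arm.job_done(): hands the job in, once; it reports no verdict.
The state is a dict: "time_s": time; "joints": joint angles; "dq": joint speeds; "joint_torque": joint torques, N m; "eef_pos": TCP position; "ee_rot": TCP orientation; "force": force on the tool from outside, world axes, zero at the start; "moment": the same for the moment, N m; "grip_width": finger opening in m.
Only numpy, scipy, OpenCV 4.12 (cv2) and the standard library are available. Lean on these libraries where they do the work, as an engineer would, in place of code of your own. Each camera call takes 0.05 s, during which the arm holds its last target. There are 200 camera calls.

## Working session

There is one attempt and no reset: what is moved stays moved. The work goes in short steps, each a Python script; the robot and the scene stay as the last script left them, time stands still between calls to the robot, and variables do not carry over. Pictures are saved under pics/ and viewed, about 8 in all and at most 12, crops included, and the job is handed in when it is done.

```bash
ls; mkdir -p pics; python3 - <<'E'
from plant import arm, optics
import cv2,numpy as np
for n in("scene","top"):
    cv2.imwrite(f"pics/{n}0.png",optics.snapshot(n)); c=optics.camera_info(n)
    R=cv2.Rodrigues(np.array(c["rvec"]))[0]; print(n,np.array(c["camera_matrix"]).tolist(),(-R.T@np.array(c["tvec"]).ravel()).round(3),R.round(2).tolist())
s=arm.observe();print(s["time_s"],s["eef_pos"],s["ee_rot"],arm.tcp_to_tips)
E
```

```text
pics
scene [[558.8548395383735, 0.0, 313.49109828902584], [0.0, 558.8548395383735, 237.78596133611177], [0.0, 0.0, 1.0]] [1.256 0.759 0.749] [[-0.71, 0.7, 0.01], [0.37, 0.39, -0.84], [-0.6, -0.59, -0.54]]
top [[525.4401296954521, 0.0, 321.1810518527121], [0.0, 525.4401296954521, 235.20863325142068], [0.0, 0.0, 1.0]] [4.200e-01 1.000e-03 1.604e+00] [[0.02, -1.0, -0.01], [-1.0, -0.02, -0.07], [0.07, 0.01, -1.0]]
0.1 [ 0.13067682 -0.50789791  0.25257854] [-3.11506197e+00 -3.94303729e-01  2.99751858e-04] 0.022
```

View pics/top0.png

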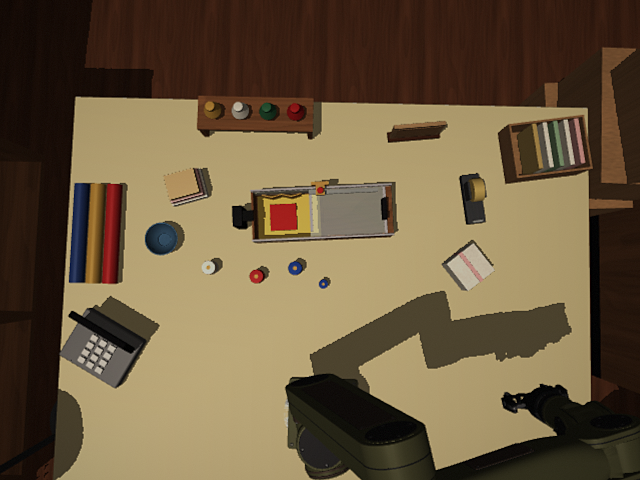

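View pics/scene0.png

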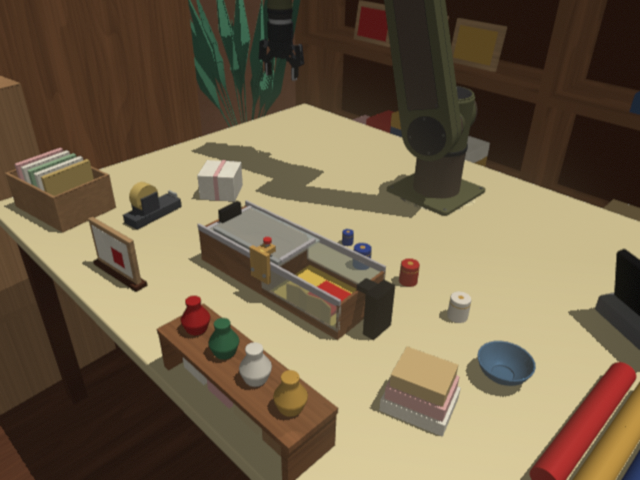

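Candidates for the blue jar, in the top view: (296,267), the larger blue one; (324,283), a smaller blue one. The red jar (257,276) and white jar (209,267) are the neighbours. The dais is at (284,217), the handle at about (385,208), the latch's red head at (320,189). I'll measure these in both views.

```bash
cat > h.py <<'E'
from plant import arm, optics
import cv2,numpy as np
def cam(n):
    c=optics.camera_info(n); return np.array(c["camera_matrix"]),cv2.Rodrigues(np.array(c["rvec"],float))[0],np.array(c["tvec"],float).ravel()
def ray(C,uv):
    K,R,t=C; d=R.T@np.linalg.inv(K)@np.array([uv[0],uv[1],1.]); return -R.T@t,d/np.linalg.norm(d)
def plane(C,uv,z):
    o,d=ray(C,uv); return o+d*(z-o[2])/d[2]
def cross(C1,a,C2,b):
    o1,d1=ray(C1,a);o2,d2=ray(C2,b)
    s=np.linalg.lstsq(np.c_[d1,-d2],o2-o1,rcond=None)[0]
    p,q=o1+s[0]*d1,o2+s[1]*d2; return (p+q)/2,np.linalg.norm(p-q)
def proj(C,p):
    K,R,t=C; x=K@(R@np.asarray(p,float)+t); return x[:2]/x[2]
def mask(im,col):
    h,s,v=cv2.split(cv2.cvtColor(im,cv2.COLOR_BGR2HSV))
    m={"blue":(h>105)&(h<130)&(s>140)&(v>50),"red":((h<6)|(h>174))&(s>170)&(v>90),"black":v<38}[col]
    return m.astype(np.uint8)*255
def blobs(im,col,roi=None,amin=30):
    m=mask(im,col)
    if roi: k=np.zeros_like(m);x0,y0,x1,y1=roi;k[y0:y1,x0:x1]=255;m&=k
    return [c for c in sorted(cv2.findContours(m,cv2.RETR_EXTERNAL,cv2.CHAIN_APPROX_NONE)[0],key=cv2.contourArea)[::-1] if cv2.contourArea(c)>=amin]
E
python3 - <<'E'
from h import *
T,S=cam("top"),cam("scene");it,is_=cv2.imread("pics/top0.png"),cv2.imread("pics/scene0.png")
for n,im,C in(("top",it,T),("scene",is_,S)):
  for col,roi in(("blue",(230,150,400,310) if n=="top" else (200,180,440,360)),("red",(240,170,400,310) if n=="top" else (240,200,440,360)),("black",(225,170,400,310) if n=="top" else (200,180,440,350))):
    for c in blobs(im,col,roi,12):
        r=cv2.minAreaRect(c);print(n,col,cv2.boundingRect(c),cv2.contourArea(c),np.round(r[0],1),np.round(r[1],1),round(r[2],1),plane(C,r[0],.018 if col=="red" else .05).round(3))
b=max(blobs(it,"red",(260,195,305,240)),key=cv2.contourArea)
q=cv2.boxPoints(cv2.minAreaRect(b));print("dais",np.array([plane(T,p,.018)[:2] for p in q]).round(4).tolist())
print(cam("wrist")[0].tolist(),[ (-R.T@t).round(3) for K,R,t in [cam("wrist")]],cam("wrist")[1].round(2).tolist())
# zooms
a=cv2.resize(it[165:300,225:405],None,fx=4.4,fy=4.4,interpolation=cv2.INTER_CUBIC);cv2.imwrite("pics/z1.png",a)
E
```

```text
top blue (289, 262, 13, 12) 111.5 [295.  267.5] [11. 12.] 90.0 [0.431 0.093 0.05 ]
top blue (319, 279, 9, 9) 44.0 [322.9 283.3] [7.6 7.6] 63.4 [0.387 0.009 0.05 ]
top red (270, 204, 27, 27) 607.5 [283.1 216.6] [25.5 25.8] 87.0 [0.585 0.135 0.018]
top red (250, 270, 13, 13) 120.0 [256. 276.] [12. 12.] 90.0 [0.403 0.212 0.018]
top red (317, 187, 6, 6) 19.5 [319.5 189.5] [5. 5.] 90.0 [0.67  0.027 0.018]
top black (232, 193, 26, 46) 436.0 [244.5 215.9] [45.1 24.4] 88.0 [0.581 0.247 0.05 ]
top black (381, 197, 8, 23) 110.5 [384.4 208. ] [21.7  6.8] 85.9 [ 0.614 -0.168  0.05 ]
scene blue (355, 244, 15, 8) 36.0 [362.1 247.8] [14.3  6.8] 7.1 [0.431 0.094 0.05 ]
scene red (319, 282, 31, 19) 204.0 [334. 290.] [29.9  9.1] 30.6 [0.558 0.129 0.018]
scene red (402, 260, 17, 9) 104.5 [410. 264.] [ 8. 16.] 90.0 [0.365 0.183 0.018]
scene red (264, 238, 7, 5) 22.5 [267. 240.] [4. 6.] 90.0 [ 0.533 -0.118  0.018]
scene black (219, 204, 21, 18) 188.5 [229.6 212.2] [10.8 23.9] 66.0 [ 0.548 -0.241  0.05 ]
dais [[0.6209, 0.1774], [0.6268, 0.0993], [0.5493, 0.093], [0.5433, 0.1709]]
[[333.5819808618412, 0.0, 318.7524543067306], [0.0, 333.5819808618412, 241.4207920193513], [0.0, 0.0, 1.0]] [array([ 0.21 , -0.488,  0.372])] [[0.25, -0.97, -0.0], [-0.92, -0.24, 0.32], [-0.31, -0.08, -0.95]]
```

View pics/z1.png

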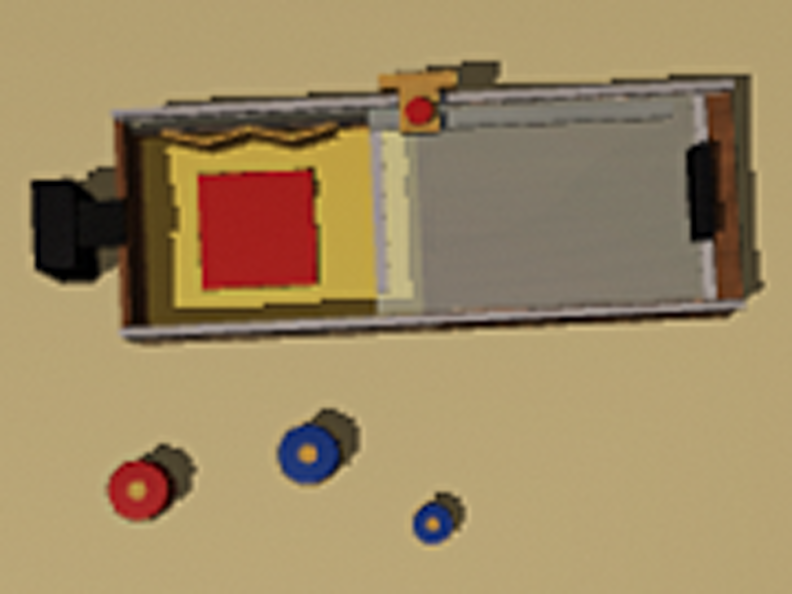

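The larger blue jar's lid lands at (0.431, 0.093) in both views at z = 0.05, about 40 mm wide. The other is about 27 mm, so it is a look-alike. Next: wrist views from two places to measure jar, dais and handle.

```bash
cat >> h.py <<'E'
from scipy.spatial.transform import Rotation as Ro
def down(yaw): # tool x at yaw from world x, z down
    c,s=np.cos(yaw),np.sin(yaw); return Ro.from_matrix(np.array([[c,s,0],[s,-c,0],[0,0,-1.]])).as_rotvec()
PSI=0.075
E
python3 - <<'E'
from h import *
for i,p in enumerate([(0.42,0.10,0.27),(0.46,0.0,0.27)]):
    arm.move_to(p,down(PSI)); arm.hold(.3)
    C=cam("wrist"); im=optics.snapshot("wrist"); cv2.imwrite(f"pics/w{i}.png",im); np.savez(f"w{i}.npz",K=C[0],R=C[1],t=C[2])
    s=arm.observe(); print(s["time_s"],s["eef_pos"].round(4),s["joints"].round(2),"cam",(-C[1].T@C[2]).round(3))
    for n,q in dict(jar=(.431,.093,.05),dais=(.585,.135,.018),handle=(.614,-.168,.1225)).items(): print(n,proj(C,q).round(0))
a=np.hstack([cv2.resize(cv2.imread(f"pics/w{i}.png"),(400,300)) for i in(0,1)]);cv2.imwrite("pics/ww.png",a)
E
```

```text
4.225 [0.42   0.0999 0.27  ] [ 0.23  0.09 -0.31  1.17  0.   -2.98] cam [0.501 0.106 0.39 ]
jar [326. 203.]
dais [295.  38.]
handle [737. -13.]
9.5417 [0.46 0.   0.27] [ 0.    0.14 -0.25  1.18  0.    3.07] cam [0.541 0.006 0.39 ]
jar [230. 233.]
dais [194.  75.]
handle [573.  42.]
```

View pics/ww.png

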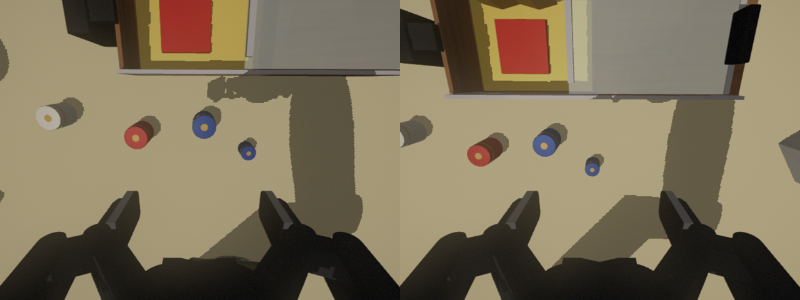

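The choice is confirmed: w1 shows two blue jars, the large one at about (288,292) full-scale and the small look-alike at about (384,338). The dais is at about (242,92), the handle at about (684→right pane, 570,60). Now the two-view measurements.

```bash
python3 - <<'E'
from h import *
W=[];I=[]
for i in(0,1):
    z=np.load(f"w{i}.npz");W.append((z["K"],z["R"],z["t"]));I.append(cv2.imread(f"pics/w{i}.png"))
T,it=cam("top"),cv2.imread("pics/top0.png")
S,is_=cam("scene"),cv2.imread("pics/scene0.png")
# jar knob: gold inside the blue lid hull
kn=[]
for im,roi in zip(I,[(290,165,355,230),(195,200,260,260)]) if False else zip(I,[(290,160,355,235),(195,200,265,265)]):
    bs=blobs(im,"blue",None,60); print([ (cv2.boundingRect(c),cv2.contourArea(c)) for c in bs][:5])
    hull=np.zeros(im.shape[:2],np.uint8)
    c=bs[0]; cv2.drawContours(hull,[cv2.convexHull(c)],-1,255,-1)
    h,s,v=cv2.split(cv2.cvtColor(im,cv2.COLOR_BGR2HSV)); hull=cv2.erode(hull,np.ones((5,5)))
    g=((h>8)&(h<35)&(s>80)&(v>90)).astype(np.uint8)*255&hull
    cs=cv2.findContours(g,0,1)[0]; c=max(cs,key=cv2.contourArea); kn.append(cv2.minAreaRect(c)[0]); print("knob",kn[-1],[cv2.contourArea(x) for x in cs])
print("jar knob",cross(W[0],kn[0],W[1],kn[1]), "top-plane .05", plane(T,(295,267.5),.05).round(4))
def corners(c): return cv2.approxPolyDP(c,0.03*cv2.arcLength(c,True),True).reshape(-1,2)
dc=[]
for C,im in((W[0],I[0]),(W[1],I[1]),(T,it)):
    for c in blobs(im,"red",None,300):
        q=corners(c); P=np.array([plane(C,p,.018)[:2] for p in q]); 
        if len(q)==4 : print("red",q.tolist(),P.round(3).tolist(),P.mean(0).round(4)); dc.append((C,q))
for n,C,im in(("w1",W[1],I[1]),("top",T,it)):
    for c in blobs(im,"black",(500,0,640,150) if n=="w1" else (370,190,395,230),60):
        r=cv2.minAreaRect(c);q=corners(c);print("handle",n,np.round(r[0],1),q.tolist(),[plane(C,p,.1225)[:2].round(3).tolist() for p in q])
z=np.hstack([cv2.resize(I[1][10:140,480:640],None,fx=2.5,fy=2.5)]);cv2.imwrite("pics/hz.png",z)
E
```

```text
[]Traceback (most recent call last):
  File "<stdin>", line 12, in <module>
IndexError: list index out of range
```

```bash
sed -i 's/(s>140)&(v>50)/(s>95)\&(v>50)/; s/(s>170)&(v>90)/(s>150)\&(v>90)/' h.py; cat > m.py <<'E'
from h import *
W=[];I=[]
for i in(0,1):
    z=np.load(f"w{i}.npz");W.append((z["K"],z["R"],z["t"]));I.append(cv2.imread(f"pics/w{i}.png"))
T,it=cam("top"),cv2.imread("pics/top0.png")
h=cv2.cvtColor(I[0],cv2.COLOR_BGR2HSV); print("hsv jar",h[190,318],h[204,326],h[215,325],"dais",h[50,290])
kn=[]
for im in I:
    bs=blobs(im,"blue",None,60); print([(cv2.boundingRect(c),cv2.contourArea(c)) for c in bs][:5])
    if not bs: continue
    hull=np.zeros(im.shape[:2],np.uint8); cv2.drawContours(hull,[cv2.convexHull(bs[0])],-1,255,-1)
    h,s,v=cv2.split(cv2.cvtColor(im,cv2.COLOR_BGR2HSV)); hull=cv2.erode(hull,np.ones((5,5)))
    g=((h>8)&(h<35)&(s>60)&(v>90)).astype(np.uint8)*255&hull
    cs=cv2.findContours(g,0,1)[0]
    if cs: kn.append(cv2.minAreaRect(max(cs,key=cv2.contourArea))[0]); print("knob",kn[-1],[cv2.contourArea(x) for x in cs])
if len(kn)==2: print("jar knob",cross(W[0],kn[0],W[1],kn[1]))
def corners(c): return cv2.approxPolyDP(c,0.03*cv2.arcLength(c,True),True).reshape(-1,2)
for n,C,im in(("w0",W[0],I[0]),("w1",W[1],I[1]),("top",T,it)):
    for c in blobs(im,"red",None,500):
        q=corners(c); P=np.array([plane(C,p,.018)[:2] for p in q])
        if len(q)==4: print("red",n,q.tolist(),P.round(3).tolist(),P.mean(0).round(4))
for n,C,im in(("w1",W[1],I[1]),("top",T,it)):
    for c in blobs(im,"black",(500,0,640,150) if n=="w1" else (370,190,395,230),60):
        q=corners(c);print("handle",n,q.tolist(),[plane(C,p,.1225)[:2].round(3).tolist() for p in q])
cv2.imwrite("pics/hz.png",cv2.resize(I[1][0:150,440:640],None,fx=3,fy=3))
E
python3 m.py
```

```text
hsv jar [113 112 125] [ 20 133 165] [114 111 122] dais [  2 190 156]
[((309, 185, 37, 36), 1005.5), ((386, 234, 23, 22), 360.5)]
knob (326.5, 203.0) [82.0]
[((213, 216, 36, 34), 906.5), ((297, 261, 21, 20), 303.5)]
knob (230.0, 233.5) [78.5]
jar knob (array([0.43098497, 0.09251949, 0.05016628]), np.float64(0.0005418057614036075))
red w0 [[255, 0], [259, 82], [335, 83], [337, 0]] [[0.614, 0.175], [0.544, 0.17], [0.548, 0.093], [0.62, 0.097]] [0.5814 0.1337]
red w1 [[152, 31], [163, 116], [237, 116], [232, 32]] [[0.621, 0.174], [0.544, 0.169], [0.549, 0.092], [0.626, 0.097]] [0.5849 0.1331]
red top [[270, 205], [271, 230], [296, 228], [295, 204]] [[0.619, 0.176], [0.543, 0.171], [0.551, 0.095], [0.624, 0.1]] [0.5846 0.1355]
handle w1 [[576, 8], [534, 21], [520, 102], [557, 98]] [[0.634, -0.164], [0.624, -0.137], [0.573, -0.141], [0.577, -0.168]]
handle top [[387, 197], [381, 199], [382, 219], [388, 216]] [[0.637, -0.167], [0.631, -0.15], [0.574, -0.154], [0.583, -0.171]]
```

View pics/hz.png

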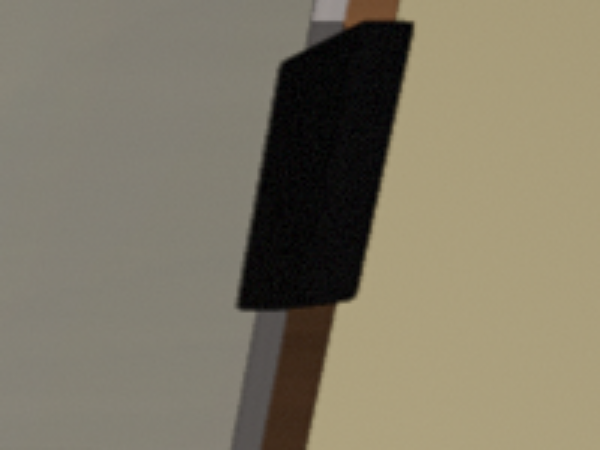

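Jar lid: (0.4310, 0.0925, 0.0502), so the height matches. Dais centre: about (0.585, 0.1335), yaw about 0.07. Handle back face at case y ≈ -0.182, so guard ≈ 0.161, within its range. Picking now.

```bash
sed -i 's/PSI=.*/PSI=0.07/' h.py; cat >> h.py <<'E'
O=np.array([.5933,.0158])
def case(x,y,z): c,s=np.cos(PSI),np.sin(PSI); return np.array([O[0]+c*x-s*y,O[1]+s*x+c*y,z])
def say(n=""): s=arm.observe(); print(n,round(s["time_s"],2),s["eef_pos"].round(4),"F",s["force"].round(1),"w",round(float(s["grip_width"]),4))
E
python3 - <<'E'
from h import *
W=[tuple(np.load(f"w{i}.npz")[k] for k in"KRt") for i in(0,1)]
for a,b in(((259,82),(163,116)),((335,83),(237,116))): print("dais corner",cross(W[0],a,W[1],b))
r=down(PSI+np.pi)
arm.move_to((.431,.0925,.15),r); say("over")
arm.gripper_to(.065)
arm.move_l((.431,.0925,.035),v=.12,force_limit=15); say("down")
arm.gripper_to(.03); say("grip")
arm.move_l((.431,.0925,.18),v=.15); say("lift")
cv2.imwrite("pics/g.png",cv2.resize(optics.snapshot("wrist"),(400,300)))
E
```

```text
dais corner (array([0.5437133 , 0.17004086, 0.01610745]), np.float64(3.593402043620872e-05))
dais corner (array([0.54915261, 0.09286896, 0.01434078]), np.float64(0.0007985382679290093))
over 12.02 [0.4312 0.0925 0.1501] F [-0.3  0.2 -0.2] w 0.0854
down 13.47 [0.4316 0.0926 0.0355] F [ 0.9  0.5 -0.2] w 0.065
grip 13.81 [0.4317 0.0927 0.036 ] F [-1.2 -0.   4.8] w 0.04
lift 14.93 [0.4302 0.0923 0.1792] F [ 0.  -0.2 -1.7] w 0.0401
```

View pics/g.png

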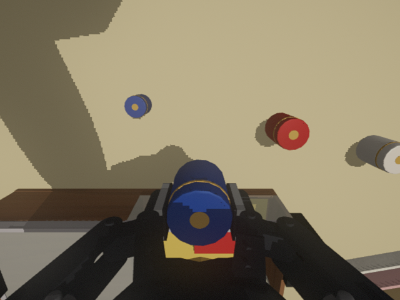

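The jar is held upright, 40 mm between the pads. Placing it.

```bash
python3 - <<'E'
from h import *
d=np.array([.585,.1335])
arm.move_l((*d,.18),v=.15); 
arm.move_l((*d,.066),v=.1,force_limit=10); say("near")
print(arm.move_l((*d,.0525),v=.03,force_limit=4)); say("touch")
arm.gripper_to(.058); arm.hold(.3); say("open")
arm.move_l((*d,.2),v=.15); say("up"); arm.hold(.2)
C=cam("wrist"); im=optics.snapshot("wrist"); np.savez("w2.npz",K=C[0],R=C[1],t=C[2]); cv2.imwrite("pics/w2.png",im)
t=optics.snapshot("top"); cv2.imwrite("pics/t2.png",t)
a=np.hstack([cv2.resize(im,(400,300)),cv2.resize(t[165:300,215:395],(400,300))]); cv2.imwrite("pics/p.png",a)
print(proj(C,(.585,.1335,.068)))
E
```

```text
near 17.48 [0.5856 0.1336 0.0667] F [ 0.7 -0.5 -0.9] w 0.0404
True
touch 17.91 [0.5851 0.1335 0.0541] F [-0.2 -0.1  4.6] w 0.0401
open 18.52 [0.5843 0.1334 0.0532] F [0.3 0.6 0.8] w 0.058
up 19.65 [0.5843 0.1334 0.199 ] F [-0.3 -0.8  0.4] w 0.058
[319.16636384 239.22483009]
```

View pics/p.png

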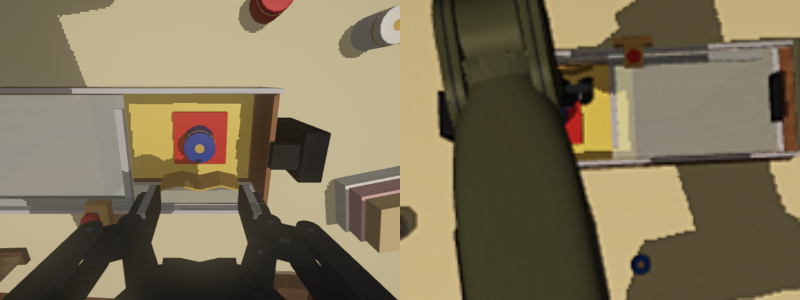

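The knob is at (320,238), where a centred jar predicts (319,239). The jar stands upright in the middle of the dais and is released. Now behind the handle with closed jaws.

```bash
python3 - <<'E'
from h import *
r=down(PSI+np.pi/2); X=-.006; yv=np.array([-np.sin(PSI),np.cos(PSI),0])
push=lambda:-float(arm.observe()["force"]@yv)
arm.gripper_to(0.0)
arm.move_to(case(X,-.208,.20),r); print(arm.observe()["joints"].round(2))
arm.move_l(case(X,-.208,.120),v=.1,force_limit=6); say("down")
h=arm.move_l(case(X,-.18,.120),v=.03,force_limit=2.0); say("contact"); print(h,push())
cv2.imwrite("pics/c0.png",optics.snapshot("scene"))
E
```

```text
[-0.31  0.47  0.04  1.14  0.    1.19]
down 22.72 [ 0.6025 -0.1921  0.1207] F [-0.1 -0.5 -0. ] w -0.0002
contact 23.28 [ 0.6006 -0.1778  0.1197] F [ 1.1 -0.8  0.4] w -0.0
True 0.8742803429405817
```

Contact came where expected (case y ≈ -0.193). Push on in stages.

```bash
python3 - <<'E'
from h import *
X=-.006; yv=np.array([-np.sin(PSI),np.cos(PSI),0])
push=lambda:-float(arm.observe()["force"]@yv)
cy=lambda:float((arm.observe()["eef_pos"]-np.array([*O,0]))@yv)
f0=arm.observe()["force"]
h=arm.move_l(case(X,-.193+.161-.026,.120),v=.05,force_limit=9); say("stage1"); print(h,cy(),push())
g=-.032-cy(); print("guard est",g)
if not h:
    h=arm.move_l(case(X,-.032+.030,.120),v=.012,force_limit=min(13.,14.0-push())); say("stage2"); print(h,"guard est",-.032-cy(),push())
    arm.hold(.2); print("held",push(),-.032-cy())
    im=optics.snapshot("scene"); cv2.imwrite("pics/l1.png",im)
    a,b=cv2.imread("pics/scene0.png")[200:290,220:330],im[200:290,220:330]
    cv2.imwrite("pics/l.png",np.hstack([cv2.resize(q,None,fx=3.6,fy=3.6,interpolation=cv2.INTER_CUBIC) for q in(a,b)]))
E
```

```text
stage1 26.22 [ 0.5915 -0.0425  0.1201] F [-1.4 -2.5 -1.3] w 0.0003
False -0.05801483711893638 2.3891309460223376
guard est 0.02601483711893638
stage2 29.18 [ 0.5892 -0.0089  0.1202] F [ 0.7 -8.2  3.4] w 0.0
True guard est -0.007637230186602326 8.264406800336301
held 7.219255397560337 -0.007248036131206562
```

View pics/l.png

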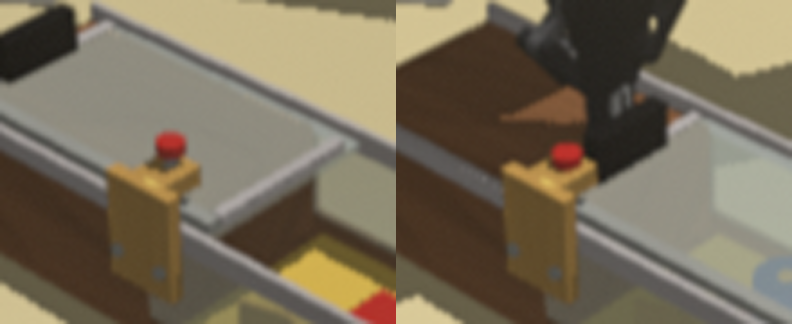

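The red head now sits lower, on the brass (crop about (567,155) against (170,145) with a gap before). I'll measure that, then back off and check that it holds.

```bash
python3 - <<'E'
from h import *
X=-.006
def head(im):
    m=mask(im,"red")[225:255,250:285]; M=cv2.moments(m,True); return M["m10"]/M["m00"]+250,M["m01"]/M["m00"]+225
i0,i1=cv2.imread("pics/scene0.png"),cv2.imread("pics/l1.png")
S=cam("scene"); p=case(.066,0,.15); print("8mm drop =",proj(S,p-[0,0,.008])-proj(S,p),"px")
print("head before/after",head(i0),head(i1))
arm.move_l(case(X,-.032-.045,.120),v=.05); arm.hold(.3); say("back")
i2=optics.snapshot("scene"); print("head backed off",head(i2))
d=cv2.absdiff(i1,i2)[215:300,330-20:400].mean(); print("pane diff",d)
arm.move_l(case(X,-.077,.25),v=.2); arm.move_to(case(-.25,-.2,.30),down(PSI+np.pi/2)); arm.hold(.3)
i3=optics.snapshot("scene"); t=optics.snapshot("top"); cv2.imwrite("pics/s3.png",i3);cv2.imwrite("pics/t3.png",t); print("head end",head(i3)); say("clear")
cv2.imwrite("pics/e.png",np.hstack([cv2.resize(i3[190:340,200:400],(400,300)),cv2.resize(t[165:300,205:385],(400,300))]))
E
```

```text
8mm drop = [0.15228841 3.36639269] px
head before/after (266.95454545454544, 240.0681818181818) (267.0, 242.5)
back 30.95 [ 0.5927 -0.0612  0.12  ] F [-0.3 -0.3 -0.8] w 0.0002
head backed off (267.25531914893617, 242.74468085106383)
pane diff 3.497124183006536
head end (267.19565217391306, 242.80434782608697)
clear 33.27 [ 0.3583 -0.201   0.2998] F [ 0.2  0.6 -0.5] w -0.0004
```

View pics/e.png

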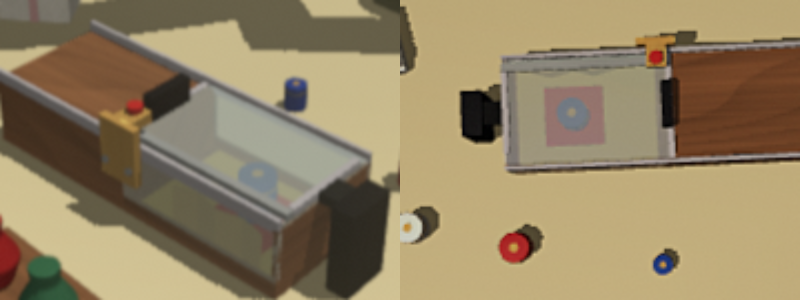

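The picture shows the glass shut over the upright jar, the pin head low. The head's drop is 2.5–2.7 px against 3.4 px expected for 8 mm, so I'll check it more finely, along with the spring-back of the glass.

```bash
python3 - <<'E'
from h import *
S,T=cam("scene"),cam("top")
I={k:cv2.imread(f"pics/{k}.png").astype(float) for k in("scene0","l1","s3")}
red=lambda im:im[:,:,2]-im[:,:,:2].mean(2)
for k,im in I.items():
    print(k,red(im)[232:252,265:270].mean(1).round(0).astype(int).tolist())
i3=optics.snapshot("scene"); 
def sh(a,b,roi): # shift by phase correlation
    x0,y0,x1,y1=roi; f=lambda z:cv2.cvtColor(z.astype(np.float32),cv2.COLOR_BGR2GRAY)[y0:y1,x0:x1]
    return cv2.phaseCorrelate(f(a),f(b),cv2.createHanningWindow((x1-x0,y1-y0),cv2.CV_32F))
print("pane l1->s3 (far corner region)",sh(I["l1"],I["s3"],(340,255,385,300)))
t=cv2.imread("pics/t3.png")
for im,n in((t,"end"),(cv2.imread("pics/top0.png"),"start")):
    roi=(310-15,190,320,225) if n=="end" else (375,190,395,225)
    c=blobs(im,"black",(290,185,325,230) if n=="end" else (375,190,395,225),60)[0]; M=cv2.moments(c); p=plane(T,(M["m10"]/M["m00"],M["m01"]/M["m00"]),.1225)
    d=p[:2]-O; print(n,"handle centroid case y",d@[-np.sin(PSI),np.cos(PSI)])
E
```

```text
scene0 [9, 9, 8, 14, 46, 98, 129, 134, 125, 96, 73, 58, 31, 16, 30, 53, 67, 69, 63, 55]
l1 [53, 49, 36, 26, 24, 25, 27, 59, 115, 138, 142, 136, 112, 84, 70, 65, 70, 72, 66, 59]
s3 [51, 50, 51, 51, 53, 53, 54, 70, 109, 131, 135, 130, 106, 80, 66, 62, 68, 69, 64, 56]
pane l1->s3 (far corner region) ((0.0023747591330227635, 0.15596050714490062), 1.068228528999988)Traceback (most recent call last):
  File "<stdin>", line 15, in <module>
IndexError: list index out of range
```

The profile peak moves from row ~239 to ~242.2, about 3.3 px, which is the full 8 mm. The glass did not spring back after letting go (0.16 px). Handing in.

```bash
python3 -c "
from plant import arm
arm.job_done(); print(arm.observe()['time_s'])"
```

```text
the job is handed in; nothing more can be done
the job is handed in; nothing more can be done
```

The blue jar stands released on the dais, the showcase glass is shut and latched, and the job is handed in after about 33 s of the 67 s. No verdict is reported.

**What I did:** I picked the 42 mm blue jar, not the smaller look-alike beside it, and set it on the dais. Then I pushed the glass shut from behind its handle with closed jaws, with a final slow stage limited to about 14 N. I backed off and moved the arm clear.

**Last checks:**
- **Jar:** its lid knob was within about 1 px of where a centred jar should show. The last pictures show it upright under the glass, in the middle of the dais.
- **Latch:** the pin head dropped about 3.3 px in the brightness profile, against 3.4 px expected for 8 mm. The colour-mask centroid gave only 2.5–2.7 px (about 6 mm), probably because the mask also caught other red pixels near the head.
- **Glass:** near its leading end it moved only 0.16 px after I let go, so it did not spring back.
- **Other checks:** the two-view dais height came out at 14–16 mm, against the stated 18 mm; the touch on placing the jar agreed with 18 mm. A check of the handle's final position from the top view failed because the handle was not found in the mask, and I did not repeat it.
- **Other goods:** the red and white jars were in view and undisturbed. I did not measure the rest.

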